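Pack the gap and hold the hearth tile flush

TASK

Stand the thin wooden packing strip in the gap beside the perforated ceramic tile, on whichever side of the setting frame the gap is wide enough for it, slid all the way down to the frame's base plate, and let go of it. Then press the sprung tile down gently until its top is flush with the frame, and finish while still holding it pressed there with the gripper, the strip staying in its gap. Leave the thick strip and the other things on the bench where they are.

Things in the scene. Friction and masses are not known exactly. Their poses are not given: they have to be found in the camera images.
- frame: Fixed frame: dark base plate 132 (x) x 256 (y) x 8 mm, aluminium rails along front and back (inner faces x = -56, +56 mm), two side bars; rail and bar tops at z = 36 mm. Origin: centre of underside. Tile in the middle; between it and each bar a gap along frame x, 28 mm deep to the base plate: 19 mm wide beside the thin bar, 9.5 mm beside the thick one. Sides and yaw vary.
- bar_thin: Fixed aluminium side bar, 112 (x) x 20 (y) x 28 mm, parallel to the frame's x; origin at the centre of its underside, at frame y = +107.5 or -107.5 mm. The wide gap lies between it and the tile: gap centre line at frame y = 88 mm towards this bar (19.5 mm from this bar's centre), gap middle at frame x = 0.
- bar_thick: Fixed aluminium side bar like the other but 39 mm thick in y, across the frame (frame y = -107.5 or +107.5 mm); the gap beside it is only 9.5 mm wide.
- tile: Perforated off-white ceramic soldering tile, 98 (x) x 157 (y) x 10 mm, lying level in the middle of the frame on a sprung bed that can only move up and down; origin at the centre of its underside, z up. At rest its top is 42 mm above the bench, 6 mm proud of the bars and rails; flush it is at 36 mm.
- bed (a joint): Downward travel of the sprung bed with its tile: 0 at rest (6 mm proud), 0.006 m with the tile flush with the frame, where it meets a hard stop. The springs push it back up: about 4 N to start it, about 12 N to hold it at the stop.
- strip_thin: Loose pale wooden strip, 80 (x, long) x 16 (y, thick) x 56 mm tall, about 60 g, standing on its long edge on the bench left or right of the frame; lower edges tapered 3 mm a side over the last 7 mm. Origin: centre of underside, z up. Gripped across its thickness from above. Fully down in the gap its underside is 8 mm and its top 64 mm above the bench.
- strip_thick: Like the thin strip but 28 mm thick, too thick for either gap; stands on the other side of the frame. To be left alone. Origin: centre of its underside.
- pen: Marker pen lying on the bench in front of the frame, 17 x 135 x 16 mm, bystander; origin at the centre of its underside.
- loupe: Small folding loupe, 24 x 57 x 14 mm, bystander; origin at the centre of its underside.
- block: Flat polished steel block, 70 x 70 x 16 mm, bystander; origin at the centre of its underside.
- file: Needle file with a coloured handle lying behind the frame, 13 x 155 x 13 mm, bystander; origin at the centre of its underside.

How it is judged:
By the outcome, as a careful person would: the job done as asked, in the order asked, and still so for the second after the job is handed in, while the arm keeps its last pose, push and grip.
It also fails if it takes over 45 s, if anything falls off the work surface, if the arm or the gripper's body presses on something with over 40 N, if the wrist force passes 120 N, or if a joint passes its speed limit or range.

ROBOT

A 6-joint arm with a two-finger parallel gripper is mounted at the origin on a cart in front of the work surface, level with it; the furniture and walls round the work are solid. World frame = base frame: x ahead of the robot, y to its left, z up, the work surface at z = 0. Lengths are in m, angles in rad, forces in N, time in s.
With the tool pointing down it reaches from about 0.375 to 0.975 m from the base axis. Payload 3.8 kg.
Tool frame: the origin (TCP) lies at the very end of the fingers, on their centre line; the grasp point (between the pads) lies bot.hold_point_z behind it (bot.hold_point_z is the distance from the TCP to the grasp point, in m); z points along the fingers, y is the line along which they close (so a half turn about z gives the same grasp; the last joint's range is limited). The gripper opens to 85 mm and grips with 20 to 120 N. Pads are 22 mm wide; open, the fingers measure 114 mm over their backs; the gripper's body (76 mm by 85 mm) begins 54 mm behind the grasp point. The pads swing forward as they close: fully open they stand 13 mm farther back than shut.
Start: joints at [1.174, 0.264, 1.604, -0, 1.274, -0.037], TCP at [0.238, 0.632, 0.231] pointing down, gripper open.
Joint ranges: [-2.63, 2.63], [-0.94, 2.18], [0.31, 2.57], [-1.31, 4.45], [0, 2.66], [-2.55, 2.55]. Speed limits (rad/s): [2.57, 2.57, 3.14, 3.14, 3.14, 3.14].

INTERFACE

Orientations are given as a rotation vector (axis times angle).
In Python, from workcell import bot gives the robot as it stands.
- The arm moves only by the tool jog_arm, called after "Request:" as name(argument=value, ...), one argument or row to a line, values as JSON. Schema: {"type":"object","properties":{"moves":{"type":"object","properties":{"increments":{"type":"array","items":{"type":"array","items":{"type":"number"},"minItems":4,"maxItems":4},"minItems":1,"maxItems":5}},"additionalProperties":false,"required":["increments"]},"aperture":{"type":"number"},"grip_force":{"type":"number"},"only":{"type":"string"},"quiet":{"type":"boolean"},"lines":{"type":"string"}},"required":["moves"],"additionalProperties":false}. moves is an object whose key "increments" holds a list of rows, 1 to 5 of them, each of 4 numbers: dx, dy, dz in shares of the most that a row can go, 1 being 62.5 mm, then a turn about the tool's z in shares of 4 rad (1.0 is 4 rad); each row shifts and turns the commanded pose from where the row before left it, along the tool's axes as they then stand; what a row does not reach is not made up. A row lasts 1/8 s, in which the tool goes at most 0.0625 m and 0.188 rad, less where a joint would pass 70% of its speed; a pose out of reach is approached as far as the arm can. aperture is the opening from 0.0 (shut) to 1.0 (fully open), set as the call begins (left out keeps the last). The fingers move at their own pace and stop on an object; grip_force is the grip in N (left out, the last holds). Time passes only in rows, so rows that do not move let the fingers close. The tool returns the time, the measured TCP pose, the force, the opening and the grip force at its end. only (a regular expression) keeps the lines of the reply that match it, lines (a string "A,B") keeps lines A to B, and quiet returns only ok. Shift and turn numbers lie between -1 and 1, and a call with a number outside is refused. Input that does not fit is refused with a message, and nothing moves.
- bot.read_state(): the state, without advancing time (a new reading comes with each control period).
- bot.read_camera(name): name is "scene" or "top"; returns the picture (480x640x3 uint8, red, green, blue); there is no depth.
- bot.camera_info(name): a dict with "intrinsics" (3x3 intrinsics, pixels), "extrinsics" (4x4, takes a point from camera to world coordinates). Camera axes: x right, y down, z forward; pixel columns grow to the right and rows downward; lengths in m; the calibration is good to about 2 mm. A picture is of the moment at which its call begins. camera_info takes no time and is no camera call.
- bot.finish_job(): hands the job in; it is judged then, once.
The state is a dict: "time": time; "q": joint angles; "joint_vel": joint speeds; "joint_torque": joint torques, N m; "tool_pos": TCP position; "tcp_rot": TCP orientation; "wrist_force": force on the tool from outside, world axes, zero at the start; "torque": the same for the moment, N m; "width": opening from 0.0 (shut) to 1.0 (fully open); "grip_force": force on a finger pad.
Only numpy, scipy, OpenCV 4.12 (cv2) and the standard library are available. Lean on these libraries where they do the work, as an engineer would, in place of code of your own. Each camera call takes 0.05 s, during which the arm holds its last target. There are 200 camera calls.

## Working session

There is one attempt and no reset: what is moved stays moved. The work goes in short steps, Python scripts to look and compute and a tool call to move; the robot and the scene stay as the last step left them, time stands still between calls to the robot, and variables do not carry over. Pictures are saved under pics/ and viewed, at most 10 in all, crops included, and the job is handed in when it is done.

```bash
ls; mkdir -p pics; python3 - <<'E'
from workcell import bot
import cv2
for n in("scene","top"):
    cv2.imwrite(f"pics/{n}0.png",bot.read_camera(n)[:,:,::-1]); i=bot.camera_info(n); print(n,i["intrinsics"],i["extrinsics"])
s=bot.read_state(); print(s, bot.hold_point_z)
E
```

```text
pics
workcell.py
scene [[491.53213153   0.         318.3589594 ]
 [  0.         491.53213153 248.81072581]
 [  0.           0.           1.        ]] [[-0.64046788 -0.33795694  0.68962744 -0.14477108]
 [-0.76784376  0.26457166 -0.58345334  0.56260505]
 [ 0.01472623 -0.90320925 -0.42894777  0.49735042]
 [ 0.          0.          0.          1.        ]]
top [[486.78598312   0.         324.56559742]
 [  0.         486.78598312 238.50248411]
 [  0.           0.           1.        ]] [[-0.02232157 -0.99092919  0.13251826  0.39499903]
 [-0.99962778  0.0200422  -0.01850961  0.00731038]
 [ 0.01568576 -0.1328821  -0.99100772  1.07580463]
 [ 0.          0.          0.          1.        ]]
{'time': 0.1, 'q': array([ 1.17407853e+00,  2.64695510e-01,  1.60526439e+00, -9.92089146e-06,
        1.27371645e+00, -3.68704082e-02]), 'joint_vel': array([ 0.00093181, -0.0018931 , -0.00259603,  0.00069653, -0.00036528,
        0.0012783 ]), 'joint_torque': array([ 6.34662115e-05, -5.16703105e+01, -3.68589556e+01, -8.00063299e-05,
        6.22836480e-03, -1.95872826e-05]), 'tool_pos': array([0.23741229, 0.63114519, 0.23006006]), 'tcp_rot': array([-0.5621188 , -3.09044639,  0.0031992 ]), 'wrist_force': array([-0.33161461,  0.53488234,  0.5263333 ]), 'torque': array([ 0.03284365,  0.02876178, -0.03591711]), 'grip_force': 0.0, 'width': 0.9995191165030183} 0.0187
```

View pics/scene0.png

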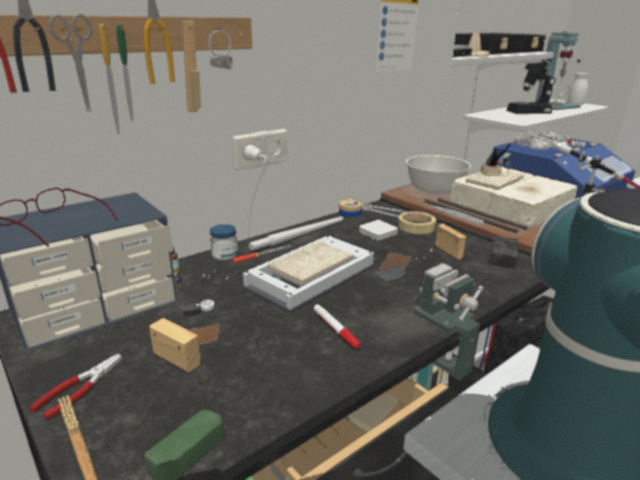

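View pics/top0.png

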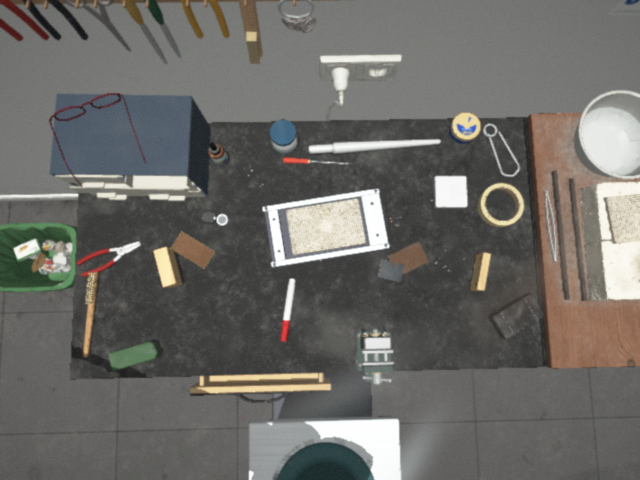

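The scene picture shows the frame at about (310,268) with a strip on each side, near (175,345) and (450,240). In the top picture the frame is at (326,228), with a dark, wide gap on its left (+y) near (284,230). The thin strip is at right (481,272) and the thick one at left (168,266). I'll zoom in to measure.

```bash
python3 - <<'E'
import cv2,numpy as np
t=cv2.imread("pics/top0.png");s=cv2.imread("pics/scene0.png")
r=lambda a,k:cv2.resize(a,None,fx=k,fy=k,interpolation=cv2.INTER_CUBIC)
cv2.imwrite("pics/c1.png",r(t[180:275,255:400],5.5)[:, :800])
a=r(t[245:300,460:510],8); b=r(s[215:270,425:475],8)
cv2.imwrite("pics/c2.png",np.hstack([a,b]))
cv2.imwrite("pics/c3.png",r(s[230:310,240:380],5.5))
E
```

```text
(no output)
```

View pics/c1.png

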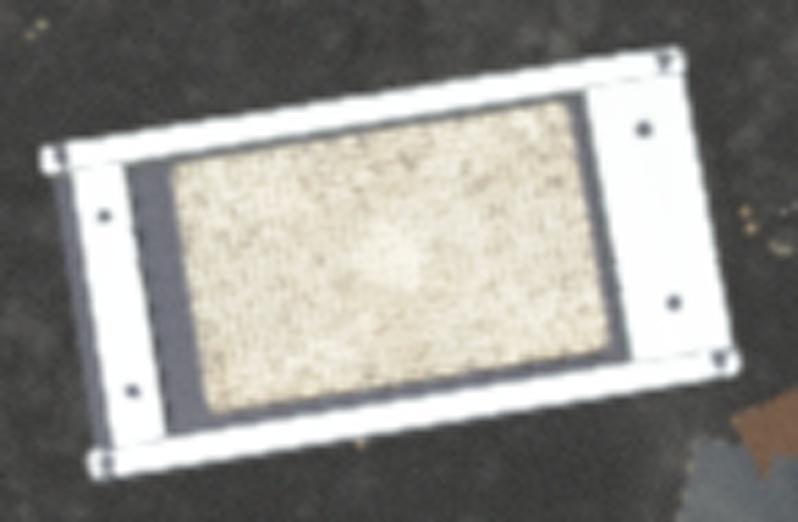

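View pics/c2.png

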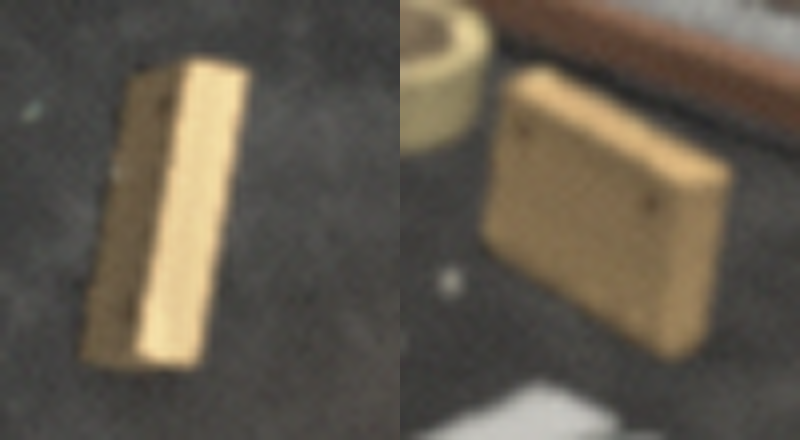

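View pics/c3.png

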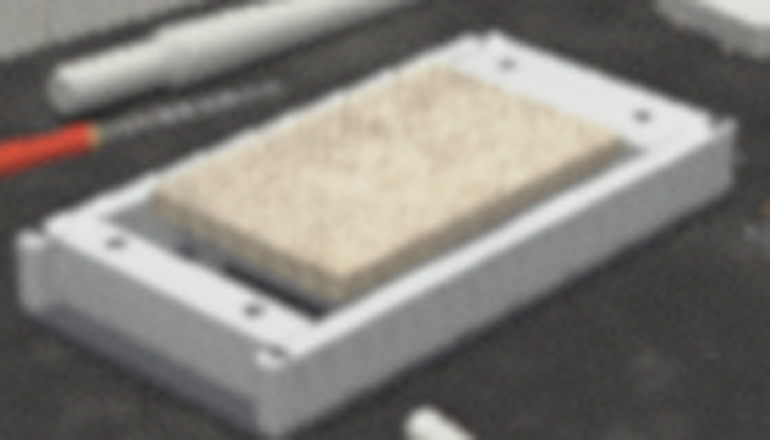

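Crop c1 (top view) puts the wide gap on the +y side, from about (150,165) to (185,420). The bar holes are at (104,215), (132,390), (643,129) and (674,302). Crop c2 shows the strip's top face in both views. Crop c3 shows the same bar holes and tile corners from the side. Next I triangulate.

```bash
cat > h.py <<'E'
import numpy as np, cv2
from workcell import bot
def P(n):
    i=bot.camera_info(n); E=np.linalg.inv(np.array(i["extrinsics"])); return np.array(i["intrinsics"])@E[:3]
PT,PS=P("top"),P("scene")
def px(u,k,o): return (np.array(u,float)+.5)/k-.5+np.array(o)
def tri(a,b):
    X=cv2.triangulatePoints(PT,PS,a.T.copy(),b.T.copy()); return (X[:3]/X[3]).T
def proj(Pm,X):
    h=np.c_[X,np.ones(len(X))]@Pm.T; return h[:,:2]/h[:,2:]
E
python3 - <<'E'
from h import *
from scipy.optimize import least_squares
np.set_printoptions(precision=4,suppress=True)
def fit(a,b,loc,x0):
    def f(p):
        c,s=np.cos(p[3]),np.sin(p[3]); X=loc@np.array([[c,s,0],[-s,c,0],[0,0,1]])+p[:3]
        return np.r_[(proj(PT,X)-a).ravel(),(proj(PS,X)-b).ravel()]
    r=least_squares(f,x0); print("fit",r.x,"rms px",np.sqrt(np.mean(r.fun**2))); return r.x
O1,O3=(255,180),(240,230)
ha=px([(104,215),(132,390),(643,129),(674,302)],5.5,O1);hb=px([(115,243),(252,311),(507,64),(642,116)],5.5,O3)
H=tri(ha,hb);print("holes\n",H)
d=H[:2].mean(0)-H[2:].mean(0);print("sep",np.linalg.norm(d[:2]),"yaw",np.arctan2(-d[0],d[1]),"mid",H.mean(0))
ta=px([(172,165),(565,100),(610,347),(207,413)],5.5,O1);tb=px([(155,190),(435,62),(620,140),(345,278)],5.5,O3)
print("tile\n",tri(ta,tb))
R=lambda a,b:np.array([(a,b,0),(a,-b,0),(-a,-b,0),(-a,b,0)])/2
fit(ta,tb,R(.098,.157),[.55,0,.04,0.1])
sa=px([(188,58),(250,70),(203,367),(137,358)],8,(460,245));sb=px([(110,85),(145,68),(332,175),(275,188)],8,(425,215))
T=tri(sa,sb);print("strip\n",T)
fit(sa,sb,R(.080,.016),[.45,-.3,.056,0])
E
```

```text
holes
 [[ 0.5798  0.0976  0.0355]
 [ 0.5105  0.0875  0.035 ]
 [ 0.6103 -0.1161  0.035 ]
 [ 0.5407 -0.1261  0.0346]]
sep 0.2158033383298876 yaw 0.14127195026060402 mid [ 0.5603 -0.0142  0.035 ]
tile
 [[ 0.5974  0.0694  0.041 ]
 [ 0.621  -0.0854  0.0408]
 [ 0.5236 -0.0991  0.0387]
 [ 0.4994  0.0572  0.0424]]
fit [ 0.5603 -0.0145  0.0407  0.1445] rms px 0.44776721672234426
strip
 [[ 0.4956 -0.3485  0.0528]
 [ 0.4928 -0.363   0.0555]
 [ 0.415  -0.3463  0.0525]
 [ 0.4191 -0.3282  0.0522]]
fit [ 0.4556 -0.3465  0.0532 -0.2421] rms px 0.5204063744488295
```

The measurements agree with the text: hole height is 35 mm (36 given), hole separation 215.8 mm (215), tile top about 41 mm (42), and strip top 53 mm (56). The frame is at (0.560,-0.0144) with yaw 0.143, so the wide-gap centre is about (0.548,0.073). Next is a helper for tool-axis deltas.

```bash
cat > d.py <<'E'
import sys,numpy as np
from workcell import bot
from scipy.spatial.transform import Rotation as Ro
# usage: d.py x y z yaw : delta in tool axes (tool y at yaw from world y, mod pi)
x,y,z,w=map(float,sys.argv[1:5]); s=bot.read_state(); R=Ro.from_rotvec(s["tcp_rot"]).as_matrix()
d=R.T@(np.array([x,y,z])-s["tool_pos"]); yw=np.arctan2(-R[0,1],R[1,1]); dw=(w-yw+np.pi/2)%np.pi-np.pi/2
print("t",s["time"],"delta",d.round(4),"turn",round(-dw,4),"yaw",yw.round(4),"q",s["q"].round(2),"tilt",R[:,2].round(4),"F",s["wrist_force"].round(2),"grip",s["grip_force"],s["width"])
E
python3 d.py 0.5 0.1 0.22 -0.2421;python3 d.py 0.4556 -0.3465 0.15 -0.2421
```

```text
t 0.1 delta [-0.4328 -0.4046  0.0109] turn -0.1177 yaw -0.3598 q [ 1.17  0.26  1.61 -0.    1.27 -0.04] tilt [-8.0e-04 -1.9e-03 -1.0e+00] F [-0.33  0.53  0.53] grip 0.0 0.9995191165030183
t 0.1 delta [-0.5485 -0.838   0.0818] turn -0.1177 yaw -0.3598 q [ 1.17  0.26  1.61 -0.    1.27 -0.04] tilt [-8.0e-04 -1.9e-03 -1.0e+00] F [-0.33  0.53  0.53] grip 0.0 0.9995191165030183
```

Careful with the scale: shifts go in shares of 62.5 mm and turns go in shares of 4 rad. That gives: -0.036 m is -0.576, -0.034 m is -0.544, -0.02 rad / 4 = -0.005.

Request:
jog_arm(
  moves={"increments":[[-0.576,-0.544,0,-0.005],[-0.576,-0.544,0,-0.005],[-0.576,-0.544,0,-0.005],[-0.576,-0.544,0,-0.005],[-0.576,-0.544,0,-0.005]]},
  aperture=1.0,
)

```text
time: 0.72
tool_pos: [0.3553, 0.4122, 0.2308]
tcp_rot: [-0.405, -3.115, 0.001]
wrist_force: [0.5, -0.1, 0.2]
width: 1.001
grip_force: 0.0
```

Request:
jog_arm(
  moves={"increments":[[-0.576,-0.544,0,0],[-0.576,-0.544,0,0],[-0.576,-0.544,0,0],[-0.576,-0.544,0,0],[-0.576,-0.544,0,0]]},
)

```text
time: 1.35
tool_pos: [0.4856, 0.2018, 0.2309]
tcp_rot: [-0.407, -3.115, 0.0]
wrist_force: [0.8, 0.7, 0.9]
width: 1.004
grip_force: 0.0
```

Request:
jog_arm(
  moves={"increments":[[-0.576,-0.544,0,0],[-0.576,-0.544,0,0]]},
)

```text
time: 1.6
tool_pos: [0.5378, 0.1176, 0.2309]
tcp_rot: [-0.407, -3.115, 0.0]
wrist_force: [0.8, -0.2, 0.3]
width: 1.001
grip_force: 0.0
```

```bash
python3 d.py 0.4556 -0.3465 0.15 -0.2421
```

```text
t 1.6 delta [-0.0399 -0.4696  0.0809] turn -0.0178 yaw -0.2599 q [ 0.17  0.03  1.87  0.    1.24 -1.14] tilt [-6.e-04  0.e+00 -1.e+00] F [ 0.76 -0.23  0.31] grip 0.0 1.0011589749676333
```

In the tool's units: -0.047 m is -0.752, 0.008 m is 0.128, -0.018 rad / 4 = -0.0045.

Request:
jog_arm(
  moves={"increments":[[-0.064,-0.752,0.128,-0.0045],[-0.064,-0.752,0.128,0],[-0.064,-0.752,0.128,0],[-0.064,-0.752,0.128,0],[-0.064,-0.752,0.128,0]]},
)

```text
time: 2.22
tool_pos: [0.499, -0.115, 0.1907]
tcp_rot: [-0.379, -3.118, -0.0]
wrist_force: [1.3, 0.2, -0.8]
width: 0.999
grip_force: 0.0
```

Request:
jog_arm(
  moves={"increments":[[-0.064,-0.752,0.128,0],[-0.064,-0.752,0.128,0],[-0.064,-0.752,0.128,0],[-0.064,-0.72,0.128,0],[0,0,0,0]]},
)

```text
time: 2.85
tool_pos: [0.4694, -0.3003, 0.158]
tcp_rot: [-0.385, -3.116, -0.001]
wrist_force: [0.8, -0.0, -1.2]
width: 1.001
grip_force: 0.0
```

```bash
python3 d.py 0.4556 -0.3465 0.037 -0.2421
```

```text
t 2.85 delta [ 0.0019 -0.0481  0.121 ] turn -0.0036 yaw -0.2457 q [-0.61  0.1   1.93 -0.    1.11 -1.94] tilt [-1.8e-03  6.0e-04 -1.0e+00] F [ 0.77 -0.04 -1.15] grip 0.0 1.000725531654397
```

In the tool's units: -0.048 m is -0.768, 0.02 m is 0.32, -0.004 rad / 4 = -0.001.

Request:
jog_arm(
  moves={"increments":[[0.032,-0.768,0.16,-0.001],[0,0,0.32,0],[0,0,0,0]]},
)

```text
time: 3.22
tool_pos: [0.4558, -0.3419, 0.1267]
tcp_rot: [-0.372, -3.115, -0.006]
wrist_force: [0.9, 0.5, -0.9]
width: 0.999
grip_force: 0.0
```

```bash
python3 d.py 0.4556 -0.3465 0.037 -0.2421; python3 - <<'E'
from h import *
t=bot.read_camera("top");s=bot.read_camera("scene")
r=lambda a,k:cv2.resize(a,None,fx=k,fy=k,interpolation=cv2.INTER_CUBIC)
cv2.imwrite("pics/c4.png",np.hstack([r(t[220:320,440:520],5),r(s[190:290,415:495],5)])[:,:,::-1])
E
```

```text
t 3.225 delta [-0.0013 -0.0048  0.0897] turn 0.0041 yaw -0.238 q [-0.69  0.16  1.93  0.    1.06 -2.02] tilt [-0.0039  0.0041 -1.    ] F [ 0.91  0.5  -0.87] grip 0.0 0.9991016723192333
```

View pics/c4.png

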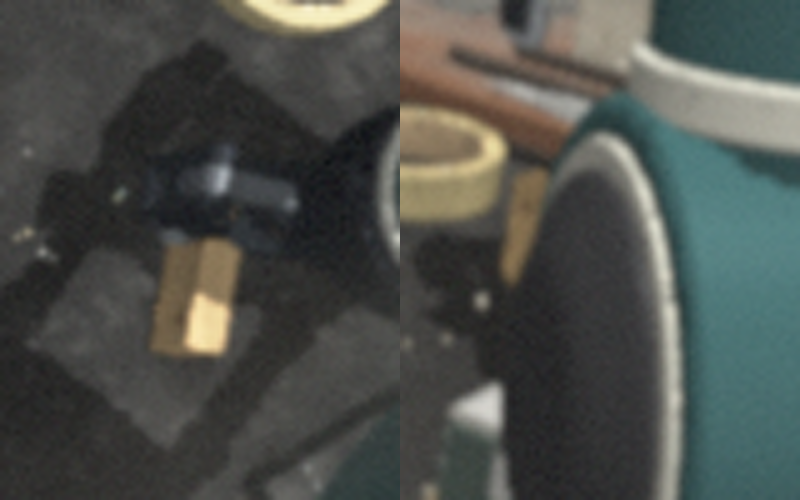

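Crop c4 shows the open gripper above the strip at about (215,200), aligned with it. The strip's lower half is visible at (205,300), and the arm hides most of the scene view. Descending now.

In the tool's units: 0.03 m is 0.48, 0.024 m is 0.384, 0.004 rad / 4 = 0.001.

Request:
jog_arm(
  moves={"increments":[[-0.016,-0.064,0.48,0.001],[0,0,0.48,0],[0,0,0.384,0],[0,0,0,0],[0,0,0,0]]},
)

```text
time: 3.95
tool_pos: [0.4585, -0.3483, 0.0467]
tcp_rot: [0.377, 3.117, -0.001]
wrist_force: [0.1, -0.2, 0.3]
width: 1.003
grip_force: 0.0
```

```bash
python3 d.py 0.4556 -0.3465 0.037 -0.2421
```

```text
t 3.95 delta [0.0032 0.0011 0.0097] turn 0.0013 yaw -0.2408 q [-0.69  0.26  1.98  0.    0.9  -2.02] tilt [ 0.0015 -0.0011 -1.    ] F [ 0.09 -0.15  0.35] grip 0.0 1.0025232800995454
```

In the tool's units: 0.01 m is 0.16, 0.003 m is 0.048.

Request:
jog_arm(
  moves={"increments":[[0.048,0.016,0.16,0],[0,0,0,0],[0,0,0,0]]},
)

```text
time: 4.32
tool_pos: [0.4547, -0.3467, 0.0355]
tcp_rot: [0.379, 3.118, -0.0]
wrist_force: [0.6, 0.2, 0.5]
width: 1.001
grip_force: 0.0
```

```bash
python3 d.py 0.4556 -0.3465 0.037 -0.2421
```

```text
t 4.325 delta [-0.0008  0.0004 -0.0015] turn 0.0003 yaw -0.2418 q [-0.7   0.27  1.99 -0.    0.88 -2.02] tilt [ 2.e-04 -2.e-04 -1.e+00] F [0.63 0.16 0.49] grip 0.0 1.000870311341345
```

Request:
jog_arm(
  moves={"increments":[[0,0,0,0],[0,0,0,0],[0,0,0,0],[0,0,0,0],[0,0,0,0]]},
  aperture=0.0,
  grip_force=50,
)

```text
time: 4.95
tool_pos: [0.4548, -0.3466, 0.0354]
tcp_rot: [0.379, 3.119, 0.0]
wrist_force: [-0.5, 0.7, 2.1]
width: 0.176
grip_force: 48.6
```

Request:
jog_arm(
  moves={"increments":[[0,0,0,0],[0,0,0,0],[0,0,0,0]]},
)

```text
time: 5.32
tool_pos: [0.4548, -0.3466, 0.0354]
tcp_rot: [0.379, 3.119, 0.0]
wrist_force: [-0.3, 1.6, 2.2]
width: 0.177
grip_force: 48.8
```

```bash
python3 d.py 0.4556 -0.3465 0.037 -0.2421
```

```text
t 5.325 delta [-0.0008  0.0003 -0.0016] turn 0.0003 yaw -0.2418 q [-0.69  0.27  1.99  0.    0.88 -2.02] tilt [ 1.e-04  1.e-04 -1.e+00] F [-0.25  1.57  2.24] grip 48.811695008771494 0.177195840054009
```

In the tool's units: -0.04 m is -0.64, -0.03 m is -0.48.

Request:
jog_arm(
  moves={"increments":[[0,0,-0.48,0],[0,0,-0.64,0],[0,0,-0.64,0],[0,0,0,0],[0,0,0,0]]},
)

```text
time: 5.95
tool_pos: [0.4541, -0.3464, 0.1445]
tcp_rot: [-0.379, -3.118, -0.001]
wrist_force: [-0.3, 0.7, -0.7]
width: 0.173
grip_force: 48.3
```

```bash
python3 d.py 0.5478 0.0727 0.13 0.143
```

```text
t 5.95 delta [0.0094 0.4293 0.0146] turn -0.3848 yaw -0.2418 q [-0.7   0.14  1.92 -0.    1.08 -2.02] tilt [-9.e-04  5.e-04 -1.e+00] F [-0.29  0.71 -0.66] grip 48.33421359420754 0.17294764592123885
```

In the tool's units: 0.045 m is 0.72, 0.04 m is 0.64.

Request:
jog_arm(
  moves={"increments":[[0.016,0.32,0,0],[0.016,0.64,0,0],[0.016,0.72,0,0],[0.016,0.72,0,0],[0.016,0.72,0,0]]},
)

```text
time: 6.58
tool_pos: [0.4953, -0.1532, 0.1435]
tcp_rot: [-0.378, -3.116, -0.002]
wrist_force: [0.5, 0.1, -1.3]
width: 0.177
grip_force: 48.3
```

Request:
jog_arm(
  moves={"increments":[[0.016,0.72,0,0],[0.016,0.72,0,0],[0.016,0.72,0,0],[0.016,0.64,0,0],[0,0.64,0,0]]},
)

```text
time: 7.2
tool_pos: [0.5423, 0.056, 0.1434]
tcp_rot: [-0.377, -3.115, 0.001]
wrist_force: [-0.2, -0.6, -0.6]
width: 0.181
grip_force: 48.3
```

Request:
jog_arm(
  moves={"increments":[[0,0.32,0,-0.025],[0,0,0,-0.0375],[0,0,0,-0.0338],[0,0,0,0],[0,0,0,0]]},
)

```text
time: 7.82
tool_pos: [0.5479, 0.0734, 0.1443]
tcp_rot: [0.222, -3.132, -0.0]
wrist_force: [-1.5, -0.3, -0.2]
width: 0.177
grip_force: 48.4
```

```bash
python3 d.py 0.5478 0.0727 0.09 0.143
```

```text
t 7.825 delta [ 0.0001 -0.0007  0.0543] turn -0.0017 yaw 0.1413 q [ 0.09  0.11  1.96  0.    1.08 -1.62] tilt [-0.0019 -0.     -1.    ] F [-1.47 -0.31 -0.18] grip 48.35755647858605 0.17678944333167526
```

In the tool's units: 0.027 m is 0.432, 0.025 m is 0.4, -0.002 rad / 4 = -0.0005.

Request:
jog_arm(
  moves={"increments":[[0,-0.008,0.4,-0.0005],[0,0,0.432,0],[0,0,0,0],[0,0,0,0]]},
)

```text
time: 8.32
tool_pos: [0.5493, 0.0725, 0.0939]
tcp_rot: [-0.227, 3.133, 0.0]
wrist_force: [0.3, -0.2, -1.2]
width: 0.174
grip_force: 48.4
```

```bash
python3 d.py 0.5478 0.0727 0.045 0.143; python3 - <<'E'
from h import *
t=bot.read_camera("top");s=bot.read_camera("scene")
r=lambda a,k:cv2.resize(a,None,fx=k,fy=k,interpolation=cv2.INTER_CUBIC)
cv2.imwrite("pics/c5.png",np.hstack([r(t[175:275,255:335],5),r(s[230:330,245:325],5)])[:,:,::-1])
E
```

```text
t 8.325 delta [0.0015 0.0004 0.0489] turn 0.0014 yaw 0.1444 q [ 0.09  0.16  2.    0.    0.98 -1.63] tilt [ 5.e-04  1.e-04 -1.e+00] F [ 0.28 -0.24 -1.16] grip 48.359966799616814 0.1738600835199209
```

View pics/c5.png

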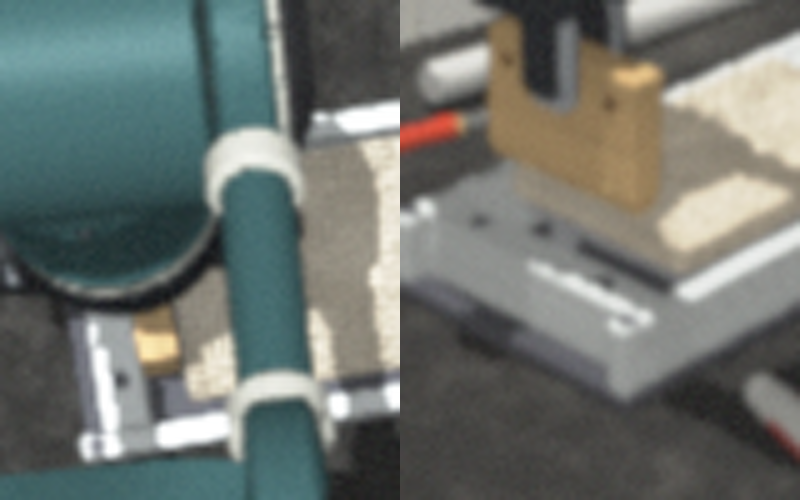

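Crop c5 shows the strip held level over the gap. Its near-end top corners are at about (143,372) and (182,372) in the top view, and (612,80) and (663,72) in the scene view (x offset 400). I'll compare these with the prediction.

```bash
python3 - <<'E'
from h import *
from scipy.spatial.transform import Rotation as Ro
p=np.array([0.5493,0.0725,0.0939]);w=.144
c,s=np.cos(w),np.sin(w);R=np.array([[c,-s,0],[s,c,0],[0,0,1]])
L=np.array([(-.04,.008,.0206),(-.04,-.008,.0206),(.04,.008,.0206),(-.04,.008,-.0284),(-.04,.005,-.0354)])
X=L@R.T+p
print("top",((proj(PT,X)-(255,175)+.5)*5-.5).round(0).tolist());print("scene",((proj(PS,X)-(245,230)+.5)*5-.5+[400,0]).round(0).tolist())
# consistency of frame: project tile top corners and gap outline
F=np.array([.5603,-.0144,0]);c,s=np.cos(.143),np.sin(.143);R=np.array([[c,-s,0],[s,c,0],[0,0,1]])
Y=np.array([(-.049,.0785,.042),(.049,.0785,.042),(-.056,.0975,.036),(.056,.0975,.036)])@R.T+F
print("c1 coords",((proj(PT,Y)-(255,180)+.5)*5.5-.5).round(0).tolist());print("c3",((proj(PS,Y)-(240,230)+.5)*5.5-.5).round(0).tolist())
E
```

```text
top [[136.0, 361.0], [176.0, 355.0], [105.0, 166.0], [144.0, 375.0], [152.0, 375.0]]
scene [[634.0, 85.0], [664.0, 72.0], [486.0, 24.0], [635.0, 203.0], [641.0, 217.0]]
c1 coords [[211.0, 411.0], [172.0, 166.0], [166.0, 438.0], [122.0, 159.0]]
c3 [[343.0, 277.0], [150.0, 188.0], [319.0, 319.0], [99.0, 213.0]]
```

The prediction matches the picture to within about 1 px. Inserting.

In the tool's units: 0.01 m is 0.16, 0.0004 m is 0.0064, 0.001 rad / 4 = 0.0003.

Request:
jog_arm(
  moves={"increments":[[0.016,0.0064,0.16,0.0003],[0,0,0.128,0],[0,0,0,0],[0,0,0,0]]},
)

```text
time: 8.93
tool_pos: [0.5478, 0.0727, 0.0751]
tcp_rot: [0.226, -3.133, 0.0]
wrist_force: [-0.2, 0.7, -0.6]
width: 0.173
grip_force: 48.4
```

```bash
python3 d.py 0.5478 0.0727 0.0434 0.143
```

```text
t 8.925 delta [-0.     -0.      0.0317] turn 0.0011 yaw 0.1441 q [ 0.09  0.18  2.01  0.    0.95 -1.63] tilt [-4.e-04 -0.e+00 -1.e+00] F [-0.15  0.71 -0.63] grip 48.35931250825524 0.17251654735515715
```

Request:
jog_arm(
  moves={"increments":[[0,0,0.128,0],[0,0,0.048,0],[0,0,0,0]]},
)

```text
time: 9.3
tool_pos: [0.5475, 0.0727, 0.0637]
tcp_rot: [0.226, -3.132, 0.0]
wrist_force: [0.3, 0.1, -0.4]
width: 0.178
grip_force: 48.4
```

```bash
python3 d.py 0.5478 0.0727 0.0434 0.143
```

```text
t 9.3 delta [-0.0003 -0.0001  0.0203] turn 0.0012 yaw 0.1442 q [ 0.09  0.2   2.02 -0.    0.93 -1.63] tilt [-1.e-03 -1.e-04 -1.e+00] F [ 0.32  0.14 -0.42] grip 48.35898725548759 0.17808646422525612
```

In the tool's units: 0.005 m is 0.08, 0.003 m is 0.048.

Request:
jog_arm(
  moves={"increments":[[0,0,0.08,0],[0,0,0.048,0],[0,0,0,0]]},
)

```text
time: 9.68
tool_pos: [0.5476, 0.0727, 0.0559]
tcp_rot: [0.226, -3.133, 0.0]
wrist_force: [0.5, -0.0, -0.8]
width: 0.175
grip_force: 48.4
```

Request:
jog_arm(
  moves={"increments":[[0,0,0.064,0],[0,0,0.048,0],[0,0,0,0],[0,0,0,0]]},
)

```text
time: 10.18
tool_pos: [0.548, 0.0727, 0.0493]
tcp_rot: [-0.226, 3.133, -0.0]
wrist_force: [-0.1, 0.3, -0.8]
width: 0.176
grip_force: 48.4
```

```bash
python3 d.py 0.5478 0.0727 0.0434 0.143
```

```text
t 10.175 delta [ 0.0002 -0.      0.0059] turn 0.0012 yaw 0.1442 q [ 0.09  0.22  2.03 -0.    0.9  -1.63] tilt [ 0. -0. -1.] F [-0.08  0.35 -0.78] grip 48.35944803664461 0.176469077488927
```

No contact so far. I'll continue gently to the base plate.

In the tool's units: 0.003 m is 0.048, 0.0015 m is 0.024.

Request:
jog_arm(
  moves={"increments":[[0,0,0.048,0],[0,0,0.024,0],[0,0,0,0],[0,0,0,0]]},
)

```text
time: 10.68
tool_pos: [0.5479, 0.0728, 0.0448]
tcp_rot: [-0.226, 3.133, 0.0]
wrist_force: [0.1, -1.2, -1.6]
width: 0.177
grip_force: 48.4
```

Request:
jog_arm(
  moves={"increments":[[0,0,0.0192,0],[0,0,0,0],[0,0,0,0]]},
)

```text
time: 11.05
tool_pos: [0.5479, 0.0728, 0.0436]
tcp_rot: [0.226, -3.133, -0.0]
wrist_force: [0.4, -0.2, -1.0]
width: 0.178
grip_force: 48.4
```

```bash
python3 d.py 0.5478 0.0727 0.0434 0.143
```

```text
t 11.05 delta [ 0.0001 -0.      0.0002] turn 0.0012 yaw 0.1442 q [ 0.09  0.23  2.03  0.    0.89 -1.63] tilt [-1.e-04 -0.e+00 -1.e+00] F [ 0.43 -0.25 -1.  ] grip 48.35916232550517 0.1777049131645725
```

In the tool's units: 0.0004 m is 0.0064.

Request:
jog_arm(
  moves={"increments":[[0,0,0.0064,0],[0,0,0,0]]},
)

```text
time: 11.3
tool_pos: [0.548, 0.0728, 0.0434]
tcp_rot: [-0.226, 3.133, 0.0]
wrist_force: [0.2, -0.1, -0.1]
width: 0.175
grip_force: 48.6
```

Request:
jog_arm(
  moves={"increments":[[0,0,0,0],[0,0,0,0],[0,0,0,0]]},
  aperture=0.45,
)

```text
time: 11.68
tool_pos: [0.5479, 0.0727, 0.0431]
tcp_rot: [0.226, -3.133, 0.0]
wrist_force: [-0.2, -0.6, -0.1]
width: 0.451
grip_force: 0.0
```

Request:
jog_arm(
  moves={"increments":[[0,0,-0.24,0],[0,0,-0.48,0],[0,0,-0.32,0],[0,0,0,0],[0,0,0,0]]},
)

```text
time: 12.3
tool_pos: [0.5476, 0.0727, 0.108]
tcp_rot: [0.226, -3.133, 0.0]
wrist_force: [-0.0, -0.6, -0.7]
width: 0.453
grip_force: 0.0
```

Request:
jog_arm(
  moves={"increments":[[0,0,0,0],[0,0,0,0],[0,0,0,0],[0,0,0,0]]},
  aperture=0.0,
)

```text
time: 12.8
tool_pos: [0.5478, 0.0728, 0.1079]
tcp_rot: [0.226, -3.133, 0.0]
wrist_force: [0.3, 0.3, 0.2]
width: -0.002
grip_force: 0.0
```

```bash
python3 d.py 0.5478 0.0727 0.068 0.143
```

```text
t 12.8 delta [-0.     -0.0001  0.0399] turn 0.0012 yaw 0.1442 q [ 0.09  0.14  1.99  0.    1.01 -1.63] tilt [-5.e-04 -0.e+00 -1.e+00] F [0.33 0.35 0.24] grip 0.0 -0.001710617080804149
```

Next I touch the strip's top with the shut fingers, to confirm it is fully down.

In the tool's units: 0.02 m is 0.32, 0.018 m is 0.288.

Request:
jog_arm(
  moves={"increments":[[0,0,0.32,0],[0,0,0.288,0],[0,0,0.048,0],[0,0,0,0],[0,0,0,0]]},
)

```text
time: 13.42
tool_pos: [0.5486, 0.0728, 0.0678]
tcp_rot: [-0.226, 3.132, 0.0]
wrist_force: [1.1, 0.9, -0.7]
width: -0.004
grip_force: 0.0
```

Request:
jog_arm(
  moves={"increments":[[0,0,0.024,0],[0,0,0,0]]},
)

```text
time: 13.68
tool_pos: [0.5481, 0.0728, 0.066]
tcp_rot: [-0.226, 3.133, 0.0]
wrist_force: [0.5, -0.3, -0.5]
width: 0.001
grip_force: 0.0
```

Request:
jog_arm(
  moves={"increments":[[0,0,0.024,0],[0,0,0,0],[0,0,0,0]]},
)

```text
time: 14.05
tool_pos: [0.5479, 0.0727, 0.0642]
tcp_rot: [0.226, -3.133, 0.0]
wrist_force: [0.2, 0.4, 0.5]
width: -0.005
grip_force: 0.0
```

In the tool's units: 0.001 m is 0.016.

Request:
jog_arm(
  moves={"increments":[[0,0,0.016,0],[0,0,0,0],[0,0,0,0]]},
)

```text
time: 14.42
tool_pos: [0.5479, 0.0728, 0.064]
tcp_rot: [0.226, -3.133, -0.0]
wrist_force: [-3.2, -0.6, 6.4]
width: -0.001
grip_force: 3.0
```

Request:
jog_arm(
  moves={"increments":[[0,0,0.008,0],[0,0,0,0],[0,0,0,0]]},
)

```text
time: 14.8
tool_pos: [0.5479, 0.0728, 0.064]
tcp_rot: [0.226, -3.133, 0.0]
wrist_force: [-3.0, -0.6, 8.9]
width: 0.005
grip_force: 4.5
```

The strip top is firm at 64.0 mm, so it is fully seated. Now over to the tile centre.

In the tool's units: -0.025 m is -0.4, -0.02 m is -0.32.

Request:
jog_arm(
  moves={"increments":[[0,0,-0.32,0],[0,0,-0.4,0],[0,0,0,0]]},
)

```text
time: 15.18
tool_pos: [0.55, 0.0729, 0.1098]
tcp_rot: [-0.226, 3.129, 0.0]
wrist_force: [0.1, 0.3, -0.3]
width: -0.001
grip_force: 0.0
```

Request:
jog_arm(
  moves={"increments":[[0,-0.48,0,0],[0,-0.64,0,0],[0,-0.288,0,0],[0,0,0,0]]},
)

```text
time: 15.68
tool_pos: [0.5601, -0.0151, 0.1068]
tcp_rot: [0.223, -3.132, -0.001]
wrist_force: [0.4, 0.1, 0.4]
width: -0.005
grip_force: 0.0
```

```bash
python3 d.py 0.5603 -0.0144 0.046 0.143
```

```text
t 15.675 delta [-0.0003  0.0006  0.0608] turn -0.0011 yaw 0.1419 q [-0.07  0.16  1.97  0.    1.01 -1.78] tilt [-1.3e-03  4.0e-04 -1.0e+00] F [0.38 0.06 0.38] grip 0.0 -0.004672881840691619
```

In the tool's units: 0.025 m is 0.4, 0.011 m is 0.176.

Request:
jog_arm(
  moves={"increments":[[0,0.008,0.4,0],[0,0,0.4,0],[0,0,0.176,0],[0,0,0,0],[0,0,0,0]]},
)

```text
time: 16.3
tool_pos: [0.5613, -0.0135, 0.0476]
tcp_rot: [-0.227, 3.132, -0.0]
wrist_force: [-0.2, 0.9, -0.1]
width: 0.001
grip_force: 0.0
```

Request:
jog_arm(
  moves={"increments":[[0,0,0.048,0],[0,0,0.032,0],[0,0,0,0],[0,0,0,0]]},
)

```text
time: 16.8
tool_pos: [0.5609, -0.0139, 0.0421]
tcp_rot: [-0.226, 3.133, -0.0]
wrist_force: [0.2, -0.3, 1.7]
width: 0.002
grip_force: 1.0
```

Request:
jog_arm(
  moves={"increments":[[0,0,0.032,0],[0,0,0.016,0],[0,0,0,0],[0,0,0,0]]},
)

```text
time: 17.3
tool_pos: [0.5609, -0.0139, 0.0396]
tcp_rot: [-0.226, 3.133, -0.0]
wrist_force: [-2.9, 1.2, 7.1]
width: -0.0
grip_force: 3.6
```

Contact came at 42 mm, as expected. I'll press on to flush.

In the tool's units: 0.0015 m is 0.024.

Request:
jog_arm(
  moves={"increments":[[0,0,0.024,0],[0,0,0.024,0],[0,0,0,0],[0,0,0,0]]},
)

```text
time: 17.8
tool_pos: [0.5609, -0.0139, 0.0371]
tcp_rot: [-0.226, 3.133, -0.0]
wrist_force: [-4.2, -0.8, 10.6]
width: -0.001
grip_force: 5.1
```

Request:
jog_arm(
  moves={"increments":[[0,0,0.016,0],[0,0,0.016,0],[0,0,0,0],[0,0,0,0]]},
)

```text
time: 18.3
tool_pos: [0.561, -0.0139, 0.036]
tcp_rot: [-0.226, 3.133, -0.0]
wrist_force: [-5.8, 0.3, 17.1]
width: -0.001
grip_force: 8.1
```

Request:
jog_arm(
  moves={"increments":[[0,0,0.008,0],[0,0,0,0],[0,0,0,0]]},
)

```text
time: 18.68
tool_pos: [0.561, -0.0139, 0.036]
tcp_rot: [-0.226, 3.133, -0.0]
wrist_force: [-6.4, -0.2, 19.5]
width: 0.003
grip_force: 9.7
```

Request:
jog_arm(
  moves={"increments":[[0,0,0,0],[0,0,0,0],[0,0,0,0],[0,0,0,0]]},
)

```text
time: 19.18
tool_pos: [0.561, -0.0139, 0.036]
tcp_rot: [-0.226, 3.133, -0.0]
wrist_force: [-8.1, 1.1, 19.9]
width: 0.002
grip_force: 9.7
```

```bash
python3 - <<'E'
from h import *
s=bot.read_camera("scene")
cv2.imwrite("pics/c6.png",cv2.resize(s[200:310,230:390],None,fx=5,fy=5,interpolation=cv2.INTER_CUBIC)[:,:,::-1])
E
```

```text
(no output)
```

View pics/c6.png

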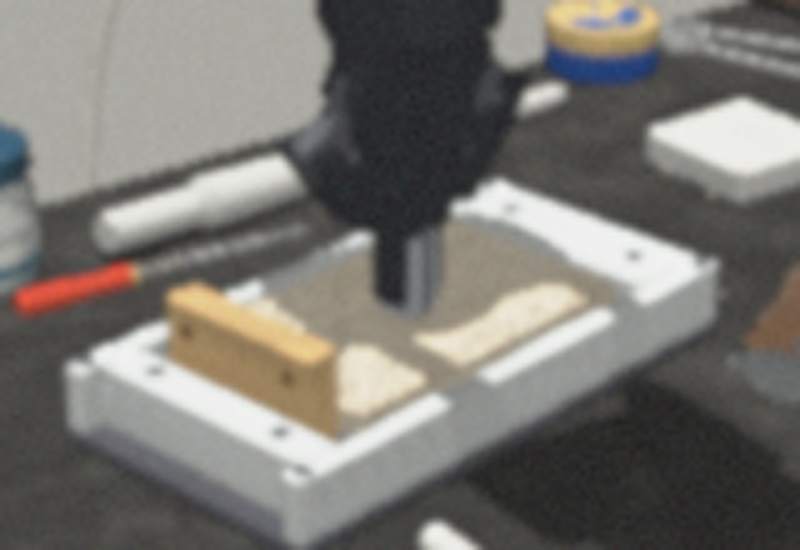

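Crop c6 shows the strip standing in its gap, around (255,360). The gripper is at (408,300), holding the tile flush with the frame.

```bash
python3 -c "
from workcell import bot
print(bot.finish_job())"
```

```text
the job is handed in; nothing more can be done
None
```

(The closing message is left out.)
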